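# Lock the freewheel jig

## Robot

A 7-joint arm with a two-finger parallel gripper is mounted at the origin on the work surface. World frame = base frame: x ahead of the robot, y to its left, z up, the work surface at z = 0. Lengths are in m, angles in rad, forces in N, time in s.
With the tool pointing down it reaches from about 0.425 to 0.8 m from the base axis. Payload 8.3 kg.
Tool frame: the origin (TCP) lies at the very end of the fingers, on their centre line; the grasp point (between the pads) lies 19 mm behind it (grasp_offset is the z of the grasp point in the tool frame, in m); z points along the fingers, y is the line along which they close (so a half turn about z gives the same grasp; the last joint's range is limited). The gripper opens to 85 mm and grips with 20 to 120 N. Pads are 22 mm wide; open, the fingers measure 114 mm over their backs; the gripper's body (76 mm by 85 mm) begins 54 mm behind the grasp point. The pads swing forward as they close: fully open they stand 13 mm farther back than shut.
Start: joints at [1.185, 0.383, 0.016, 1.37, -0.006, 1.388, -0.046], TCP at [0.198, -0.593, 0.231] pointing down, gripper open.
Joint ranges: [-2.95, 2.95], [-0.25, 2.06], [-1.52, 1.56], [0.18, 2.33], [-1.44, 4.58], [0.02, 2.06], [-3.01, 3.01]. Speed limits (rad/s): [2.39, 2.39, 3.01, 3.01, 3.14, 3.14, 3.14].

## Interface

Orientations are given as a 3x3 rotation matrix whose columns are the frame's x, y, z axes.
In Python, from workcell import * gives the robot as it stands. The module is installed in compiled form; this text tells all that it offers.
- The arm moves only by the tool jog_arm, never from a script. Its argument "rows" is a list of rows, each a list of 7 numbers: the turn, a rotation vector about the tool's x, y, z in units of 5 degrees (1.0 is 5 degrees), then the shift along the tool's x, y, z in m, then the finger opening in m, from 0 to 0.0854. A call has 1 to 12 rows; each row shifts and turns the commanded pose from where the row before left it, along the tool's axes as they then stand; what a row does not reach is not made up. A row lasts 1/12 s, in which the tool goes at most 41.7 mm and 7.16 degrees, less where a joint would pass 70% of its speed; a pose out of reach is approached as far as the arm can. A call with a gripper value outside its range is refused whole. The fingers move at their own pace and stop on an object; the grip force is fixed at half the most. Time passes only in rows, so rows that do not move let the fingers close. It gives the time, the measured TCP pose, the force, the opening and the grip force at its end, in the units of the state.
- read_state(): the state, without advancing time (a new reading comes with each control period).
- get_image(name): name is "scene" or "top" or "wrist"; returns the picture (400x640x3 uint8, blue, green, red); there is no depth.
- calibration(name): a dict with "K" (3x3 intrinsics, pixels), "rvec" (rotation vector, rad) and "tvec" (3), from world to camera coordinates, as OpenCV has them. Camera axes: x right, y down, z forward; pixel columns grow to the right and rows downward; lengths in m; the calibration is good to about 2 mm. A picture is of the moment at which its call begins: read the wrist's pose just before it. calibration takes no time and is no camera call; for the wrist camera it gives the pose at the moment of the call.
- finish_job(): hands the job in; it is judged then, once.
Trained networks look in the newest picture that a camera, given by its name, has taken for a name from the list of things; names that differ only in an ending like _2 or _b are one class to them, and where a whole thing is asked for, a point or a joint stands for the part that bears it (a point fixed in the world has none). Each returns a list of dicts, best first, with "p" (0 to 1); they miss things now and then, are a little off and sometimes report something else, mostly with a low value. They report only what shows in the picture. A call takes as long as a camera call. They do not tell look-alikes from the thing itself.
- search_frame(camera, query): "box" ([centre column, centre row, width, height] in pixels, round what is visible of it).
The state is a dict: "clock": time; "joints": joint angles; "joint_velocities": joint speeds; "effort": joint torques, N m; "tool_pos": TCP position; "orientation": TCP orientation; "ft_force": force on the tool from outside, world axes, zero at the start; "wrist_torque": the same for the moment, N m; "gripper_width": opening from 0.0 (shut) to 1.0 (fully open); "grasp_force": force on a finger pad.
Only numpy, scipy, OpenCV 4.12 (cv2) and the standard library are available. Lean on these libraries where they do the work, as an engineer would, in place of code of your own. Each camera call takes 0.05 s, during which the arm holds its last target. There are 200 camera calls.

## Task

On the steel freewheel jig on the counter, turn the slotted disc with a fingertip against its upright peg until the slot lines up with the lock bar (either way round will do), then push the bar by its head, straight through the slot and fully home, so the head rests against the guide. Nothing is to be lifted, and the loose parts lying around the jig stay where they are; leave the jig locked and move clear.

Things in the scene. Friction and masses are not known exactly. Their poses are not given: they have to be found in the camera images.
- jig: Steel jig fixed on the counter. Origin on the counter under the disc's axis; +x is the way the bar is pushed. Base plate 8 mm thick, 96 mm wide from x = -77 to 77 mm, then a 50 mm wide tail to x = -242 mm. A rail 26 mm wide, top at z = 16 mm, carries the bar from x = -235 to -85 mm.
- guide_rear (a point): Middle of the guide's rear face, 26 mm above the counter, at x = -85 mm of the jig; the bar's head stops against it. The guide is a bridge from jig x = -85 to -40 mm, 44 mm wide, top at z = 36 mm, with a tunnel 12.5 mm wide for the bar along y = 0.
- keeper_mouth (a point): Mouth of the keeper, on the bar's line beyond the disc, 22 mm above the counter. The keeper is a like bridge from jig x = 40 to 68 mm, 44 mm wide, top at z = 36 mm, tunnel 15 mm wide.
- disc (a joint): Turn of the slotted disc about the jig's vertical axis, rad, anticlockwise from above; stops at -0.5 and 3.64. At 0 and 3.1416 the slot is in line with the bar. Disc 60 mm across, top at z = 30 mm, on a 73 mm toothed cog (z under 12 mm) that turns with it. Slot open-topped, right across, 14 mm wide, flared mouths, floor at z = 15.5 mm. Stiff (0.05 N m, 3 N at the peg), stays where left.
- peg_top (a point): Centre of the top of the upright round peg on the disc. Peg 10 mm thick, z = 30 to 60 mm above the counter, 19 mm from the disc's axis, square to the slot: seen from the axis it lies at an angle of (joint disc + 90 degrees) from the jig's +x.
- disc_center (a point): Centre of the disc's top, 30 mm above the counter, on its axis.
- bar: Loose steel lock bar, 0.18 to 0.36 kg, on the rail, its front in the guide. Origin under the front face of its head, 16 mm above the counter; +x to the nose. Bar 10 mm wide, 12 mm high, 147 mm long from origin to rounded nose. Head: upright plate 34 mm wide, 34 mm high, x = -12 to 0 mm. Home, the head meets the guide: origin at jig x = -85 mm, nose at 62 mm in the keeper.
- bar_head (a point): Centre of the rear face of the bar's head, the face to push, 33 mm above the counter.
- bar_nose (a point): Tip of the bar's nose, at half its height, 22 mm above the counter; at the start 34 to 50 mm before the disc's axis.
- remover: Bystander: splined steel freewheel remover standing beside the jig, 30 mm across, 45 mm high; origin under its centre.
- valve: Bystander: brass valve adapter standing beside the jig, 18 mm across, 28 mm high; origin under its centre.
- spare_cog: Bystander: spare toothed cog lying flat beside the jig, 73 mm across, 12 mm high; origin under its centre.
- spring: Bystander: blackened coil saddle spring standing on the counter, 45 mm across, 69 mm high; origin under its centre.
- pump_handle: Bystander: red plastic T-shaped pump handle lying flat, bar 138 mm long (its y), 28 mm thick, with a steel rod to x = 130 mm; origin under the middle of the bar.
- wrench: Bystander: steel wrench lying flat along its x axis, 170 mm long; origin under its middle.
Things that resemble listed ones, but are neither listed nor needed, are in the scene too. What is shaped like the bar but turquoise or yellow is not meant.

How it is judged:
By the outcome, as a careful person would: the job done as asked, in the order asked, and still so for the second after the job is handed in, with the robot touching nothing.
It also fails if it takes over 51 s, if anything falls off the work surface, if the arm or the gripper's body presses on something with over 40 N, if the wrist force passes 120 N, or if a joint passes its speed limit or range.

## Working session

There is one attempt and no reset: what is moved stays moved. The work goes in short steps, Python scripts to look and compute and a tool call to move; the robot and the scene stay as the last step left them, time stands still between calls to the robot, and variables do not carry over. Pictures are saved under pics/ and viewed, at most 11 in all, crops included, and the job is handed in when it is done.

Besides the shell and the picture viewer there is one more tool, called as a command line: name --pt "numbers of a row" for each row, then --argument value for the rest. jog_arm: Moves the arm, as the interface text tells. Its arguments: {"type":"object","properties":{"rows":{"type":"array"}},"required":["rows"]}

```bash
mkdir -p pics; cat > h.py <<'E'
from workcell import *
import numpy as np, cv2
def cam(n):
    c=calibration(n); R=cv2.Rodrigues(np.array(c["rvec"],float))[0]; return np.array(c["K"],float),R,np.array(c["tvec"],float).ravel()
def proj(n,P):
    K,R,t=cam(n); p=(np.atleast_2d(P)@R.T+t)@K.T; return p[:,:2]/p[:,2:]
def atz(n,uv,z):
    K,R,t=cam(n); d=R.T@np.linalg.solve(K,[uv[0],uv[1],1.]); o=-R.T@t; return o+d*(z-o[2])/d[2]
def ray(n,uv):
    K,R,t=cam(n); d=R.T@np.linalg.solve(K,[uv[0],uv[1],1.]); return -R.T@t,d/np.linalg.norm(d)
def tri(*obs):
    A=np.zeros((3,3));b=np.zeros(3)
    for o,d in obs:
        M=np.eye(3)-np.outer(d,d);A+=M;b+=M@o
    return np.linalg.solve(A,b)
E
python3 - <<'E'
from h import *
s=read_state(); print(s["clock"],s["tool_pos"],s["orientation"],s["ft_force"],s["gripper_width"])
for n in("top","scene"):
    im=get_image(n); cv2.imwrite(f"pics/{n}0.png",im)
    K,R,t=cam(n); print(n,-R.T@t,K[0,0])
    for q in("jig","disc","bar","peg_top","bar_head","bar_nose","disc_center","guide_rear","keeper_mouth"):
        try: print(q,[(np.round(r["box"]).tolist(),round(r["p"],2)) for r in search_frame(n,q)[:3]])
        except Exception as e: print(q,e)
E
```

```text
0.0 [ 0.19815901 -0.59222742  0.23027816] [[ 9.48327658e-01  3.17292119e-01 -6.03674874e-04]
 [ 3.17292693e-01 -9.48325822e-01  1.86633706e-03]
 [ 1.96935706e-05 -1.96144068e-03 -9.99998076e-01]] [ 0.96259465 -0.33543025 -1.13254364] 0.9977083931071162
top [ 0.43454462 -0.00652169  1.03700454] 388.0720567067353
jig [([332.0, 203.0, 123.0, 60.0], 0.91)]
disc [([360.0, 196.0, 28.0, 25.0], 0.79)]
bar [([309.0, 214.0, 41.0, 15.0], 0.79), ([278.0, 278.0, 61.0, 28.0], 0.75), ([360.0, 200.0, 23.0, 26.0], 0.57)]
peg_top [([361.0, 199.0, 27.0, 25.0], 0.8)]
bar_head [([245.0, 160.0, 63.0, 15.0], 0.82), ([276.0, 277.0, 58.0, 22.0], 0.77), ([320.0, 210.0, 61.0, 24.0], 0.74)]
bar_nose [([277.0, 280.0, 64.0, 28.0], 0.72), ([310.0, 213.0, 37.0, 21.0], 0.69), ([244.0, 160.0, 61.0, 16.0], 0.64)]
disc_center [([361.0, 196.0, 30.0, 21.0], 0.58), ([331.0, 203.0, 123.0, 59.0], 0.49)]
guide_rear [([335.0, 203.0, 125.0, 58.0], 0.77)]
keeper_mouth [([332.0, 204.0, 120.0, 59.0], 0.65)]
scene [1.19466737 0.15835168 0.63451007] 377.64064196338876
jig [([302.0, 228.0, 133.0, 30.0], 0.73)]
disc [([268.0, 222.0, 30.0, 25.0], 0.61)]
bar [([316.0, 214.0, 64.0, 21.0], 0.94), ([369.0, 185.0, 54.0, 14.0], 0.89), ([394.0, 283.0, 81.0, 23.0], 0.63)]
peg_top [([270.0, 225.0, 27.0, 25.0], 0.77), ([199.0, 179.0, 22.0, 19.0], 0.61), ([304.0, 228.0, 130.0, 34.0], 0.34)]
bar_head [([394.0, 283.0, 81.0, 23.0], 0.75), ([368.0, 185.0, 59.0, 14.0], 0.72), ([316.0, 215.0, 66.0, 15.0], 0.69)]
bar_nose [([391.0, 283.0, 80.0, 28.0], 0.94), ([327.0, 214.0, 43.0, 15.0], 0.59), ([367.0, 186.0, 55.0, 17.0], 0.54)]
disc_center [([268.0, 222.0, 23.0, 29.0], 0.74)]
guide_rear [([303.0, 227.0, 136.0, 29.0], 0.9)]
keeper_mouth [([302.0, 228.0, 131.0, 30.0], 0.88)]
```

```bash
python3 - <<'E'
import cv2,numpy as np
a=cv2.imread("pics/top0.png")[130:310,190:450]; b=cv2.imread("pics/scene0.png")[150:310,180:450]
cv2.imwrite("pics/t1.png",cv2.resize(a,None,fx=3,fy=3,interpolation=cv2.INTER_CUBIC)[:,:780])
cv2.imwrite("pics/s1.png",cv2.resize(b,(780,462),interpolation=cv2.INTER_CUBIC))
E
```

```text
(no output)
```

View pics/t1.png

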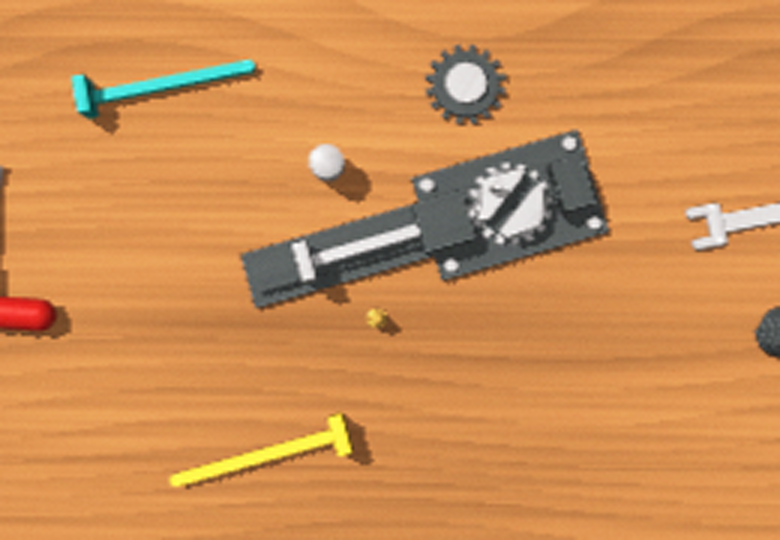

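View pics/s1.png

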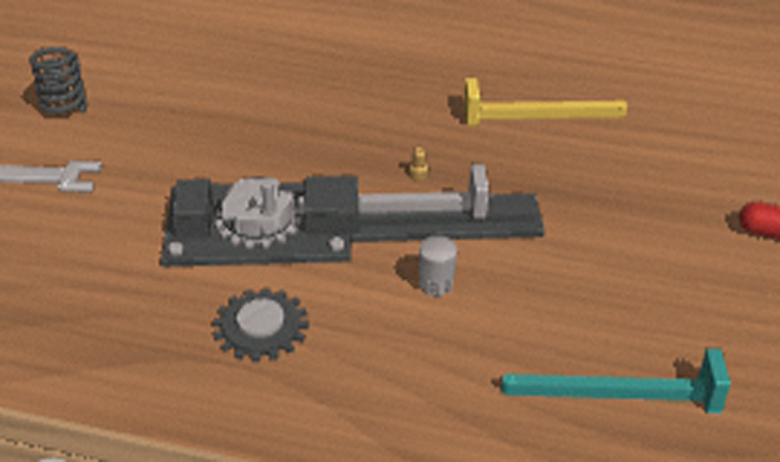

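The top crop (3x, offset 190,130) shows the real grey bar on the jig, with its head at crop (303,260). The turquoise bar at (165,85) and the yellow bar at (260,455) are decoys. The disc is at (511,203), with its slot about 30° anticlockwise of the bar's line. The peg lies up and left of the slot, so the disc stands near +0.5. The spare cog at (466,82) is not the disc.

Next: rough world positions, then a closer look with the wrist camera.

```bash
python3 - <<'E'
from h import *
f=lambda u,v:(190+u/3,130+v/3)
c=atz("top",f(511,203),.03); h=atz("top",f(303,260),.05); print("disc",c,"head",h)
g=lambda u,v:(180+u*270/780,150+v*160/462)
print("tri head",tri(ray("top",f(302,260)),ray("scene",g(479,170))))
print("tri peg",tri(ray("top",f(497,190)),ray("scene",g(268,184))))
for n,p in(("remover",(327,160)),("valve",(376,318)),("spare",(466,82))): print(n,atz("top",f(*p),.03))
e=atz("top",f(250,282),.008); k=atz("top",f(593,183),.008);print("jig ang",np.degrees(np.arctan2((k-e)[1],(k-e)[0])),np.degrees(np.arctan2((c-h)[1],(c-h)[0])))
K,R,t=cam("wrist"); s=read_state(); T=np.array(s["orientation"]); print("wristcam in tool",T.T@(-R.T@t-s["tool_pos"]), "axis",T.T@R.T@[0,0,1],K[0,0])
E
```

```text
disc [ 0.5424871  -0.10650012  0.03      ] head [0.49039899 0.07195953 0.05      ]
tri head [0.49019041 0.07291016 0.0526115 ]
tri peg [ 0.55108548 -0.0922211   0.05209816]
remover [0.57911659 0.05393601 0.03      ]
valve [0.44210204 0.00986918 0.03      ]
spare [ 0.64916324 -0.06738905  0.03      ]
jig ang -73.42573589456597 -73.72873562470603
wristcam in tool [ 7.56665630e-02  7.35046161e-05 -1.42698730e-01] axis [-0.29318796 -0.00110777  0.95605418] 345.00844029601456
```

jog_arm --pt "0 0 0.42 0 0 0 0" --pt "0 0 0 0.022 -0.0185 0 0" --pt "0 0 0 0.022 -0.0185 0 0" --pt "0 0 0 0.022 -0.0185 0 0" --pt "0 0 0 0.022 -0.0185 0 0" --pt "0 0 0 0.022 -0.0185 0 0" --pt "0 0 0 0.022 -0.0185 0 0" --pt "0 0 0 0.022 -0.0185 0 0" --pt "0 0 0 0.022 -0.0185 0 0" --pt "0 0 0 0.022 -0.0185 0 0" --pt "0 0 0 0.022 -0.0185 0 0" --pt "0 0 0 0 0 0 0"

```text
clock: 2.0
tool_pos: [0.3614, -0.3475, 0.2318]
orientation: [[0.957, 0.291, 0.002], [0.291, -0.957, 0.001], [0.002, -0.001, -1.0]]
ft_force: [-0.3, -0.5, -0.1]
gripper_width: -0.0
grasp_force: 0.0
```

jog_arm --pt "0 0 0 0.022 -0.0185 0.01 0" --pt "0 0 0 0.022 -0.0185 0.01 0" --pt "0 0 0 0.022 -0.0185 0.01 0" --pt "0 0 0 0.022 -0.0185 0.01 0" --pt "0 0 0 0.022 -0.0185 0.01 0" --pt "0 0 0 0.022 -0.0185 0.01 0" --pt "0 0 0 0.022 -0.0185 0.01 0" --pt "0 0 0 0.022 -0.0185 0.01 0" --pt "0 0 0 0.022 -0.0185 0.01 0" --pt "0 0 0 0.019 -0.017 0.01 0" --pt "0 0 0 0 0 0 0" --pt "0 0 0 0 0 0 0"

```text
clock: 3.0
tool_pos: [0.5137, -0.1142, 0.1307]
orientation: [[0.958, 0.286, -0.001], [0.286, -0.958, 0.001], [-0.001, -0.001, -1.0]]
ft_force: [-0.2, -0.6, 1.0]
gripper_width: -0.001
grasp_force: 0.0
```

```bash
python3 - <<'E'
from h import *
s=read_state(); print(s["clock"],s["tool_pos"],s["gripper_width"],s["ft_force"]); print(np.round(s["orientation"],3))
im=get_image("wrist"); cv2.imwrite("pics/w1.png",im)
for q in("disc","peg_top","bar_nose","bar_head"): print(q,[(np.round(r["box"]).tolist(),round(r["p"],2)) for r in search_frame("wrist",q)[:2]])
print(proj("wrist",[[.542,-.1065,.03],[.551,-.092,.06],[.49,.073,.05]]))
E
```

```text
3.0 [ 0.51367994 -0.11417082  0.13071938] -0.0006633565765501197 [-0.18215443 -0.58112971  1.03746766]
[[ 0.958  0.286 -0.001]
 [ 0.286 -0.958  0.001]
 [-0.001 -0.001 -1.   ]]
disc [([318.0, 149.0, 91.0, 94.0], 0.91)]
peg_top [([309.0, 18.0, 100.0, 36.0], 0.74), ([317.0, 146.0, 96.0, 93.0], 0.65)]
bar_nose [([145.0, 158.0, 257.0, 59.0], 0.83), ([213.0, 144.0, 422.0, 130.0], 0.71)]
bar_head [([56.0, 321.0, 112.0, 55.0], 0.75), ([147.0, 156.0, 253.0, 63.0], 0.63)]
[[311.96007326 156.83678162]
 [293.15080635 145.40059435]
 [ 28.69964695 161.75789316]]
```

View pics/w1.png

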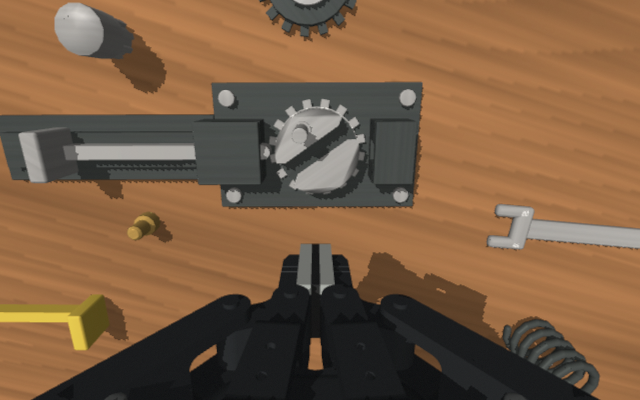

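The wrist view shows the jig plate with corners at (213,83), (421,83), (414,206) and (222,206). The disc is centred near (318,150), with the peg top at (299,131) and the slot running from (280,165) to (352,125). Nothing stands near the disc, and the bar head is at (45,155). I'll fit the jig pose and rectify the view.

```bash
cat >> h.py <<'E'
def J(p,P):
    P=np.atleast_2d(P)/1000.; c,s=np.cos(p[2]),np.sin(p[2]); return np.c_[p[0]+c*P[:,0]-s*P[:,1],p[1]+s*P[:,0]+c*P[:,1],P[:,2]]
def rect(n,im,p,x0,x1,y0,y1,z,k,out):
    Q=np.float32(proj(n,J(p,[[x0,y1,z],[x1,y1,z],[x1,y0,z],[x0,y0,z]])))
    W,H=int((x1-x0)*k),int((y1-y0)*k); M=cv2.getPerspectiveTransform(Q,np.float32([[0,0],[W,0],[W,H],[0,H]]))
    r=cv2.warpPerspective(im,M,(W,H),flags=cv2.INTER_CUBIC); cv2.imwrite(out,r); return r
E
python3 - <<'E'
from h import *
from scipy.optimize import least_squares
P=[[-77,48,8],[77,48,8],[77,-48,8],[-77,-48,8],[-40,22,36],[-40,-22,36],[40,22,36],[40,-22,36],[-85,-22,36],[68,22,36]]
U=np.array([[213,83],[421,83],[414,206.5],[222,206.5],[263,120.5],[265,184],[374,120],[371,184.5],[196,184.5],[417,120]])
r=least_squares(lambda p:(proj("wrist",J(p,P))-U).ravel(),[.542,-.1065,-1.284]); print(r.x,np.degrees(r.x[2])); print(np.round(r.fun.reshape(-1,2),1).tolist())
im=cv2.imread("pics/w1.png")
rect("wrist",im,r.x,-50,50,-35,35,30,7.5,"pics/r1.png")
print(proj("wrist",J(r.x,[[0,0,30]])))
pw=atz("wrist",(299,131),.06)-J(r.x,[[0,0,60]])[0]; c,s=np.cos(r.x[2]),np.sin(r.x[2]); print("peg jig",pw[0]*c+pw[1]*s,-pw[0]*s+pw[1]*c)
E
```

```text
[ 0.5463669  -0.10932192 -1.28435857] -73.5883254140811
[[-0.7, -0.8], [1.3, -1.3], [-2.2, -0.6], [0.8, -0.2], [-4.5, 1.0], [-3.4, 0.2], [2.5, 1.2], [2.5, -0.5], [2.7, -0.1], [0.9, 1.1]]
[[317.46216094 152.11493101]]
peg jig -0.011526271756954207 0.018181472269813308
```

View pics/r1.png

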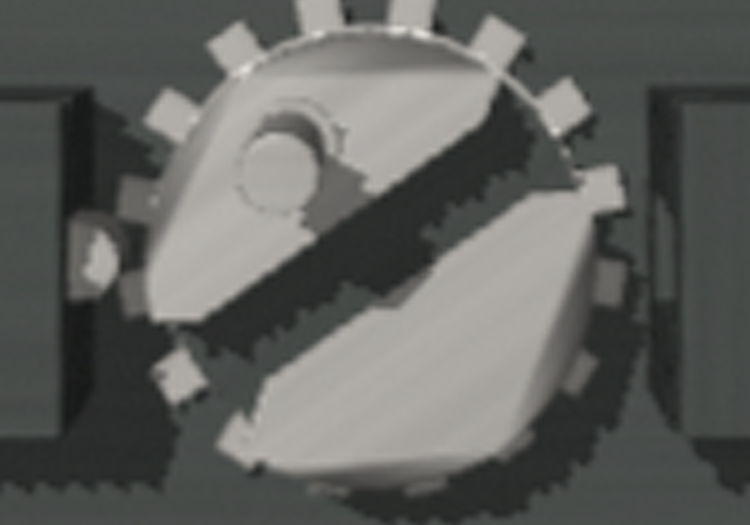

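The slot edges in the rectified view lie at 35.2°, so the disc stands at +0.61 rad and the peg at jig (-11, 15.5). The peg has to go about 11 mm along jig +x, which is tool +y. I'll come in behind it, above the guide.

jog_arm --pt "0 0 0 0.0165 -0.0105 0 0" --pt "0 0 0 0.016 -0.0105 0 0" --pt "0 0 0 0.016 -0.0105 0 0" --pt "0 0 0 0 0 0.022 0" --pt "0 0 0 0 0 0.022 0" --pt "0 0 0 0 0 0.022 0" --pt "0 0 0 0 0 0.018 0" --pt "0 0 0 0 0 0.003 0" --pt "0 0 0 0 0 0 0" --pt "0 0 0 0 0 0 0"

```text
clock: 4.08
tool_pos: [0.5517, -0.0725, 0.0454]
orientation: [[0.96, 0.281, 0.001], [0.281, -0.96, -0.0], [0.001, 0.001, -1.0]]
ft_force: [0.4, 0.6, 0.6]
gripper_width: -0.003
grasp_force: 0.0
```

```bash
cat >> h.py <<'E'
JP=[0.5464,-0.1093,-1.2844]
def tj():
    s=read_state(); w=np.array(s["tool_pos"])-[JP[0],JP[1],0]; c,n=np.cos(JP[2]),np.sin(JP[2]); f=s["ft_force"]
    print("clk %.2f"%s["clock"],"tcp jig mm",np.round(1000*np.array([w[0]*c+w[1]*n,-w[0]*n+w[1]*c,w[2]]),1),"F jig",np.round([f[0]*c+f[1]*n,-f[0]*n+f[1]*c,f[2]],1))
E
python3 - <<'E'
from h import *
tj(); im=get_image("wrist"); cv2.imwrite("pics/w2.png",im)
E
```

```text
clk 4.08 tcp jig mm [-33.8  15.5  45.4] F jig [-0.5  0.6  0.6]
```

View pics/w2.png

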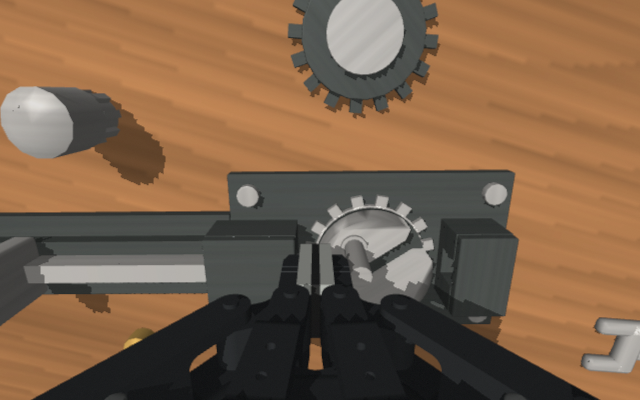

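The closed tip (332,250) sits left of the peg (353,243), clear of the guide. Pushing gently along +y.

jog_arm --pt "0 0 0 0 0.003 0.001 0" --pt "0 0 0 0 0.003 0.001 0" --pt "0 0 0 0 0.002 0 0" --pt "0 0 0 0 0.002 0 0" --pt "0 0 0 0 0.002 0 0" --pt "0 0 0 0 0.001 0 0" --pt "0 0 0 0 0.001 0 0" --pt "0 0 0 0 0.001 0 0" --pt "0 0 0 0 0.001 0 0" --pt "0 0 0 0 0 0 0"

```text
clock: 4.97
tool_pos: [0.5564, -0.0871, 0.0431]
orientation: [[0.959, 0.283, 0.002], [0.283, -0.959, 0.0], [0.002, 0.0, -1.0]]
ft_force: [1.2, 3.4, 1.6]
gripper_width: 0.001
grasp_force: 1.5
```

```bash
python3 - <<'E'
from h import *
tj(); im=get_image("wrist"); cv2.imwrite("pics/w3.png",cv2.resize(im[150:330,200:520],None,fx=2.5,fy=2.5,interpolation=cv2.INTER_CUBIC))
E
```

```text
clk 4.97 tcp jig mm [-18.5  15.8  43.1] F jig [-3.   2.2  1.6]
```

View pics/w3.png

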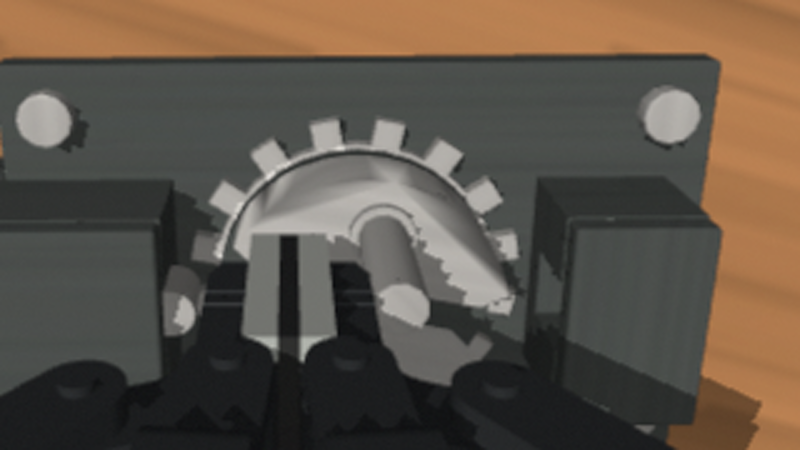

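```bash
python3 - <<'E'
from h import *
f=lambda P:np.round((proj("wrist",J(JP,P))-[200,150])*2.5).tolist()
print("c",f([[0,0,30],[0,30,30],[30,0,30],[-30,0,30]]))
for d in(-10,-5,0,5,10,15,20):
    a=np.radians(d); R=lambda x,y,z:[x*np.cos(a)-y*np.sin(a),x*np.sin(a)+y*np.cos(a),z]
    print(d,"base,top,slot edge end",f([R(0,19,30),R(0,19,60),R(27,7,30),R(0,24,30)]))
print("plate/bolts chk",f([[-77,48,8],[77,48,8],[40,22,36],[-40,22,36],[68,22,36]]))
E
```

```text
c [[378.0, 321.0], [383.0, 183.0], [526.0, 321.0], [231.0, 321.0]]
-10 base,top,slot edge end [[398.0, 237.0], [420.0, 315.0], [516.0, 311.0], [403.0, 214.0]]
-5 base,top,slot edge end [[390.0, 236.0], [410.0, 313.0], [515.0, 301.0], [393.0, 212.0]]
0 base,top,slot edge end [[381.0, 235.0], [400.0, 313.0], [514.0, 290.0], [382.0, 212.0]]
5 base,top,slot edge end [[373.0, 236.0], [390.0, 313.0], [511.0, 280.0], [371.0, 212.0]]
10 base,top,slot edge end [[365.0, 237.0], [380.0, 315.0], [507.0, 270.0], [361.0, 214.0]]
15 base,top,slot edge end [[356.0, 238.0], [370.0, 317.0], [503.0, 260.0], [350.0, 216.0]]
20 base,top,slot edge end [[348.0, 241.0], [360.0, 319.0], [497.0, 250.0], [340.0, 219.0]]
plate/bolts chk [[11.0, 66.0], [739.0, 66.0], [596.0, 234.0], [174.0, 234.0], [744.0, 234.0]]
```

The peg base (383,222) is right of the disc centre column (about 360, from the teeth and the guide/keeper midpoint). The disc seems to have passed 0 by 10° or so. I'll back off and look from the clear pose.

jog_arm --pt "0 0 0 0 -0.008 0 0" --pt "0 0 0 0 0 -0.022 0" --pt "0 0 0 0 0 -0.022 0" --pt "0 0 0 0 0 -0.022 0" --pt "0 0 0 -0.017 0.007 -0.022 0" --pt "0 0 0 -0.017 0.007 0 0" --pt "0 0 0 -0.016 0.007 0 0" --pt "0 0 0 0 0 0 0" --pt "0 0 0 0 0 0 0" --pt "0 0 0 0 0 0 0"

```text
clock: 5.85
tool_pos: [0.5113, -0.1137, 0.1302]
orientation: [[0.959, 0.282, -0.0], [0.282, -0.959, -0.0], [-0.0, 0.0, -1.0]]
ft_force: [-0.0, 0.9, -0.1]
gripper_width: -0.0
grasp_force: 0.0
```

```bash
python3 - <<'E'
from h import *
tj(); im=get_image("wrist"); cv2.imwrite("pics/w4raw.png",im)
rect("wrist",im,JP,-90,80,-50,50,30,4.7,"pics/r2.png")
E
```

```text
clk 5.85 tcp jig mm [ -5.7 -34.9 130.2] F jig [-0.8  0.2 -0.1]
```

View pics/r2.png

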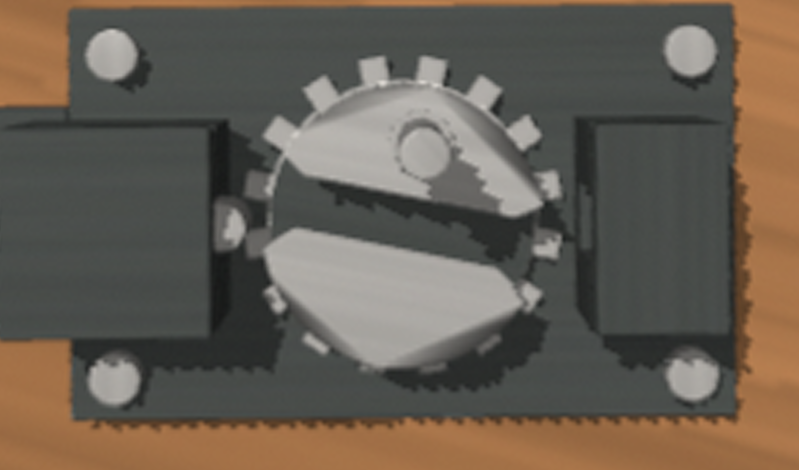

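In the rectified view the slot edges lie at -11° and the peg at (425,150). The disc axis is 3.7 mm less in jig x than my fit gave. Corrected, the finger's half thickness comes out at about 13.5 mm. I'll push back from the keeper side to TCP x ≈ 18.5 mm.

jog_arm --pt "0 0 0 0.018 0.0105 0 0" --pt "0 0 0 0.018 0.0105 0 0" --pt "0 0 0 0.017 0.01 0 0" --pt "0 0 0 0 0 0.022 0" --pt "0 0 0 0 0 0.022 0" --pt "0 0 0 0 0 0.022 0" --pt "0 0 0 0 0 0.02 0" --pt "0 0 0 0 0 0.002 0" --pt "0 0 0 0 0 0 0" --pt "0 0 0 0 0 0 0"

```text
clock: 6.73
tool_pos: [0.5717, -0.1281, 0.0431]
orientation: [[0.959, 0.283, 0.001], [0.283, -0.959, 0.0], [0.001, -0.0, -1.0]]
ft_force: [0.1, 0.1, 0.2]
gripper_width: -0.0
grasp_force: 0.0
```

```bash
sed -i 's/^JP=.*/JP=[0.5468,-0.1053,-1.2844]/' h.py; python3 -c "
from h import *
tj()"
```

```text
clk 6.73 tcp jig mm [28.9 17.5 43.1] F jig [-0.   0.1  0.2]
```

jog_arm --pt "0 0 0 0 -0.002 0 0" --pt "0 0 0 0 -0.002 0 0" --pt "0 0 0 0 -0.002 0 0" --pt "0 0 0 0 -0.001 0 0" --pt "0 0 0 0 -0.001 0 0" --pt "0 0 0 0 -0.001 0 0" --pt "0 0 0 0 -0.001 0 0" --pt "0 0 0 0 0 0 0" --pt "0 0 0 0 0 0 0"

```text
clock: 7.48
tool_pos: [0.5686, -0.1194, 0.0428]
orientation: [[0.959, 0.282, 0.001], [0.282, -0.959, -0.0], [0.001, 0.001, -1.0]]
ft_force: [2.9, -3.0, 1.4]
gripper_width: 0.003
grasp_force: 1.7
```

```bash
python3 -c "
from h import *
tj()"
```

```text
clk 7.48 tcp jig mm [19.7 16.9 42.8] F jig [3.7 1.9 1.4]
```

jog_arm --pt "0 0 0 0 -0.001 0 0" --pt "0 0 0 0 0 0 0" --pt "0 0 0 0 0.008 0 0" --pt "0 0 0 0 0 -0.022 0" --pt "0 0 0 0 0 -0.022 0" --pt "0 0 0 0 0 -0.022 0" --pt "0 0 0 -0.017 -0.009 -0.022 0" --pt "0 0 0 -0.018 -0.009 0 0" --pt "0 0 0 -0.018 -0.009 0 0" --pt "0 0 0 0 0 0 0" --pt "0 0 0 0 0 0 0"

```text
clock: 8.4
tool_pos: [0.5104, -0.1147, 0.13]
orientation: [[0.959, 0.282, -0.002], [0.282, -0.959, 0.0], [-0.002, -0.001, -1.0]]
ft_force: [-0.6, 0.1, 0.3]
gripper_width: 0.0
grasp_force: 0.0
```

```bash
python3 - <<'E'
from h import *
tj(); im=get_image("wrist"); cv2.imwrite("pics/w5raw.png",im)
rect("wrist",im,JP,-90,80,-50,50,30,4.7,"pics/r3.png")
print(search_frame("wrist","bar_head")[:2],proj("wrist",J(JP,[[-190,0,33]])))
E
```

```text
clk 8.40 tcp jig mm [ -1.3 -37.6 130. ] F jig [-0.2 -0.5  0.3]
[{'box': [56.8, 320.1, 111.9, 58.3], 'p': 0.95}, {'box': [145.7, 151.3, 254.1, 59.4], 'p': 0.79}] [[ 44.6524019 149.7786073]]
```

View pics/r3.png

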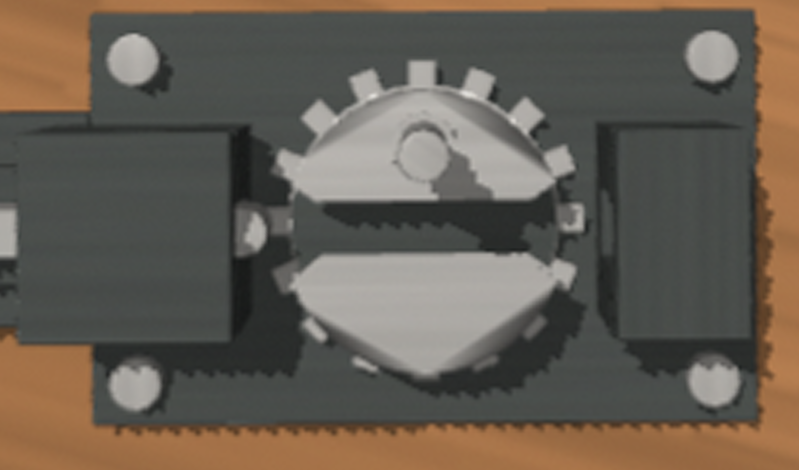

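The slot edges are level within about 1° (rows 199 and 254), with the nose on the slot's line at (255,230). The disc is aligned, so I'll go behind the head.

jog_arm --pt "0 0 0 0.0045 -0.0275 0 0" --pt "0 0 0 0.0045 -0.0275 0 0" --pt "0 0 0 0.0045 -0.0275 0 0" --pt "0 0 0 0.0045 -0.0275 0 0" --pt "0 0 0 0.0045 -0.0275 0 0" --pt "0 0 0 0.0045 -0.0275 0 0" --pt "0 0 0 0.0045 -0.0275 0 0" --pt "0 0 0 0.0045 -0.0275 0 0" --pt "0 0 0 0 0 0.025 0" --pt "0 0 0 0 0 0.025 0" --pt "0 0 0 0 0 0 0" --pt "0 0 0 0 0 0 0"

```text
clock: 9.5
tool_pos: [0.4833, 0.1064, 0.0793]
orientation: [[0.959, 0.283, -0.004], [0.283, -0.959, 0.0], [-0.004, -0.001, -1.0]]
ft_force: [-0.3, -0.0, 0.6]
gripper_width: -0.005
grasp_force: 0.0
```

```bash
python3 - <<'E'
from h import *
tj(); im=get_image("wrist"); cv2.imwrite("pics/w6.png",im)
E
```

```text
clk 9.50 tcp jig mm [-221.    -1.1   79.3] F jig [-0.1 -0.3  0.6]
```

View pics/w6.png

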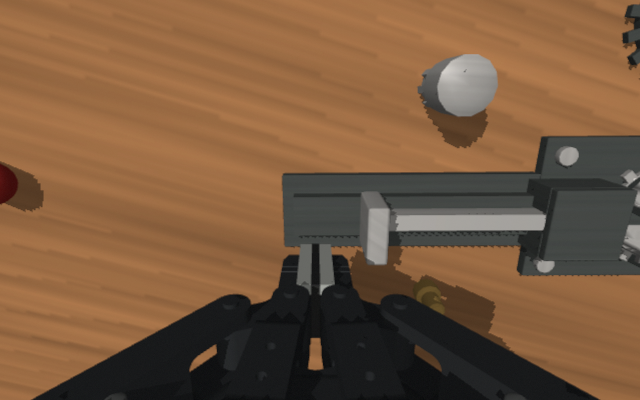

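The tip (316,250) is behind the real grey head (rear edge at column 365), with about 10 mm of gap. The remover and valve are well off to the sides. Lowering, then pushing.

jog_arm --pt "0 0 0 0 0 0.02 0" --pt "0 0 0 0 0 0.02 0" --pt "0 0 0 0 0 0.011 0" --pt "0 0 0 0 0 0 0" --pt "0 0 0 0 0.005 0 0" --pt "0 0 0 0 0.005 0 0" --pt "0 0 0 0 0.005 0 0" --pt "0 0 0 0 0.005 0 0" --pt "0 0 0 0 0.005 0 0" --pt "0 0 0 0 0.005 0 0" --pt "0 0 0 0 0.005 0 0" --pt "0 0 0 0 0.005 0 0"

```text
clock: 10.55
tool_pos: [0.4956, 0.0676, 0.0295]
orientation: [[0.959, 0.282, 0.0], [0.282, -0.959, 0.0], [0.0, -0.0, -1.0]]
ft_force: [-0.4, 2.2, 0.7]
gripper_width: -0.0
grasp_force: 1.0
```

```bash
python3 - <<'E'
from h import *
tj(); im=get_image("wrist"); cv2.imwrite("pics/w7.png",im)
E
```

```text
clk 10.55 tcp jig mm [-180.4   -0.3   29.5] F jig [-2.2  0.2  0.7]
```

View pics/w7.png

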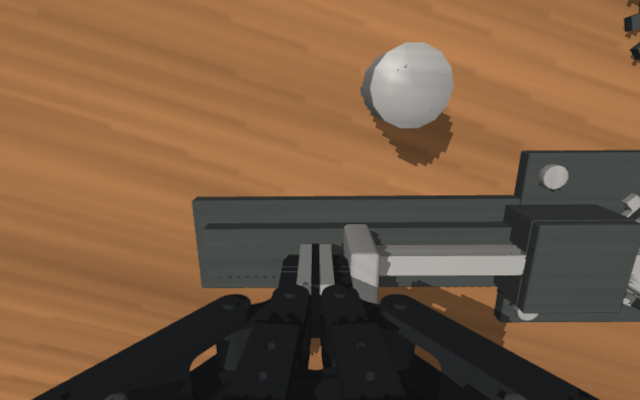

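The head moves squarely with 2 N. Continuing.

jog_arm --pt "0 0 0 0 0.005 0 0" --pt "0 0 0 0 0.005 0 0" --pt "0 0 0 0 0.005 0 0" --pt "0 0 0 0 0.005 0 0" --pt "0 0 0 0 0.005 0 0" --pt "0 0 0 0 0.005 0 0"

```text
clock: 11.1
tool_pos: [0.504, 0.0388, 0.0294]
orientation: [[0.959, 0.282, 0.0], [0.282, -0.959, 0.0], [0.0, -0.0, -1.0]]
ft_force: [-1.3, 1.9, 2.0]
gripper_width: 0.002
grasp_force: 1.1
```

jog_arm --pt "0 0 0 0 0.005 0 0" --pt "0 0 0 0 0.005 0 0" --pt "0 0 0 0 0.005 0 0" --pt "0 0 0 0 0.005 0 0" --pt "0 0 0 0 0.005 0 0" --pt "0 0 0 0 0.003 0 0" --pt "0 0 0 0 0 0 0"

```text
clock: 11.68
tool_pos: [0.512, 0.0113, 0.0293]
orientation: [[0.96, 0.281, 0.0], [0.281, -0.96, -0.0], [0.0, 0.0, -1.0]]
ft_force: [0.6, -0.4, 0.5]
gripper_width: -0.001
grasp_force: 0.0
```

```bash
python3 -c "
from h import *
tj()"
```

```text
clk 11.68 tcp jig mm [-121.7   -0.5   29.3] F jig [0.6 0.4 0.5]
```

About 11 mm remain, taken in 1–2 mm steps until the force rises.

jog_arm --pt "0 0 0 0 0.002 0 0" --pt "0 0 0 0 0.002 0 0" --pt "0 0 0 0 0.002 0 0" --pt "0 0 0 0 0.001 0 0" --pt "0 0 0 0 0.001 0 0" --pt "0 0 0 0 0.001 0 0" --pt "0 0 0 0 0 0 0"

```text
clock: 12.27
tool_pos: [0.5143, 0.0036, 0.0293]
orientation: [[0.959, 0.282, -0.0], [0.282, -0.959, -0.0], [-0.0, -0.0, -1.0]]
ft_force: [-0.2, 1.9, 1.2]
gripper_width: 0.001
grasp_force: 0.5
```

jog_arm --pt "0 0 0 0 0.001 0 0" --pt "0 0 0 0 0.001 0 0" --pt "0 0 0 0 0 0 0"

```text
clock: 12.52
tool_pos: [0.5149, 0.0017, 0.0293]
orientation: [[0.959, 0.282, 0.0], [0.282, -0.959, -0.0], [0.0, 0.0, -1.0]]
ft_force: [-0.4, 0.8, 0.3]
gripper_width: 0.003
grasp_force: 0.7
```

```bash
python3 -c "
from h import *
tj()"
```

```text
clk 12.52 tcp jig mm [-111.6   -0.4   29.3] F jig [-0.9 -0.1  0.3]
```

jog_arm --pt "0 0 0 0 0.001 0 0" --pt "0 0 0 0 0.001 0 0" --pt "0 0 0 0 0 0 0"

```text
clock: 12.77
tool_pos: [0.5152, 0.0007, 0.0293]
orientation: [[0.959, 0.283, -0.0], [0.283, -0.959, 0.001], [-0.0, -0.001, -1.0]]
ft_force: [-1.3, 4.2, 2.5]
gripper_width: -0.001
grasp_force: 2.3
```

jog_arm --pt "0 0 0 0 0.001 0 0" --pt "0 0 0 0 0.001 0 0" --pt "0 0 0 0 0 0 0"

```text
clock: 13.02
tool_pos: [0.5153, 0.0005, 0.0294]
orientation: [[0.959, 0.284, -0.001], [0.284, -0.959, 0.002], [-0.0, -0.003, -1.0]]
ft_force: [-4.2, 8.7, 3.8]
gripper_width: 0.001
grasp_force: 5.2
```

The force rises while the TCP stands still at x ≈ -110.4, as expected for home. One small extra press, then back off and look.

jog_arm --pt "0 0 0 0 0.001 0 0" --pt "0 0 0 0 0 0 0" --pt "0 0 0 0 -0.01 0 0" --pt "0 0 0 0 -0.01 0 0" --pt "0 0 0 0 0 -0.03 0" --pt "0 0 0 0 0 -0.03 0" --pt "0 0 0 -0.02 0.02 -0.03 0" --pt "0 0 0 -0.02 0.025 -0.02 0" --pt "0 0 0 -0.02 0.025 0 0" --pt "0 0 0 0 0.02 0 0" --pt "0 0 0 0 0 0 0" --pt "0 0 0 0 0 0 0"

```text
clock: 14.02
tool_pos: [0.4783, -0.0883, 0.1393]
orientation: [[0.96, 0.279, 0.0], [0.279, -0.96, -0.001], [0.0, 0.001, -1.0]]
ft_force: [-0.3, -0.7, -0.2]
gripper_width: -0.002
grasp_force: 0.0
```

```bash
python3 - <<'E'
from h import *
tj(); im=get_image("wrist"); cv2.imwrite("pics/w8.png",im)
E
```

```text
clk 14.02 tcp jig mm [-35.6 -60.9 139.3] F jig [ 0.6 -0.4 -0.2]
```

View pics/w8.png

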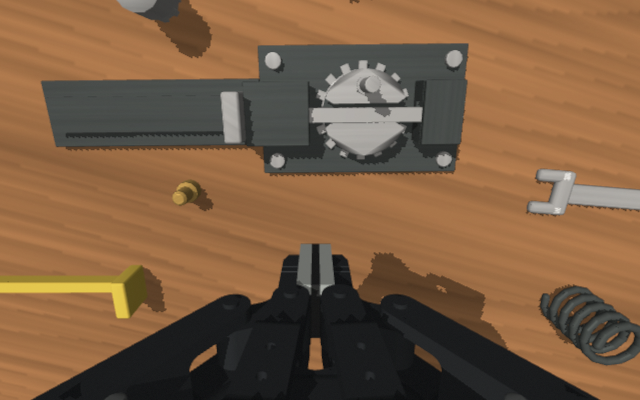

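The bar lies straight through the slot into the keeper (315–422, row 115). Its head (232,117) is against the guide, nothing else has moved, and the arm is clear.

```bash
python3 -c "
from workcell import *
print(finish_job())"
```

```text
the job is handed in; nothing more can be done
None
```

The jig is locked: the disc is lined up within about 1°, the bar is straight through the slot with its head against the guide, the loose parts did not move in the views I checked, and the arm is clear; the job was handed in at about 14 s, but no verdict was returned.

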